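Pack a pinwheel layer of painted-egg gift boxes and clamp it

ROBOT

A 7-joint arm with a two-finger parallel gripper is mounted at the origin on the work surface. World frame = base frame: x ahead of the robot, y to its left, z up, the work surface at z = 0. Lengths are in m, angles in rad, forces in N, time in s.
With the tool pointing down it reaches from about 0.4 to 0.875 m from the base axis. Payload 19.3 kg.
Tool frame: the origin (TCP) lies at the centre of the arm's flange, where the gripper is bolted on; the fingertips stand 173 mm ahead of it and the grasp point (between the pads) lies 155 mm ahead of it; z points along the fingers, y is the line along which they close (so a half turn about z gives the same grasp; the last joint's range is limited). The gripper opens to 85 mm and grips with 20 to 120 N. Pads are 22 mm wide; open, the fingers measure 114 mm over their backs; the gripper's body (76 mm by 85 mm) begins 54 mm behind the grasp point. The pads swing forward as they close: fully open they stand 13 mm farther back than shut.
Start: joints at [1.201, 0.521, -0.036, 1.599, 0.021, 1.021, -0.113], TCP at [0.185, -0.597, 0.405] pointing down, gripper open.
Joint ranges: [-2.91, 2.91], [-0.3, 2.13], [-1.5, 1.42], [0.17, 2.43], [-1.26, 4.41], [0.16, 1.93], [-2.52, 2.52]. Speed limits (rad/s): [1.89, 1.89, 2.39, 2.39, 3.01, 3.01, 3.01].

INTERFACE

Orientations are given as [roll, pitch, yaw] about the fixed x, y, z axes, in that order (R = Rz(yaw) Ry(pitch) Rx(roll)).
In Python, from workcell import bot, imaging, job gives the robot as it stands.
- The arm moves only by the tool carry_out, never from a script. Its argument "targets" is a list of rows, each a list of 3 entries, a list of its own where there are three numbers: the shift along the tool's x, y, z in units of 0.25 m (1.0 is 0.25 m), then the turn, a rotation vector about the tool's x, y, z in units of 180 degrees (1.0 is 180 degrees), then the opening, from 0 (shut) to 1 (fully open). In form: [[[tx, ty, tz], [wx, wy, wz], jaw], ...]. A call has 1 to 8 rows; each row shifts and turns the commanded pose from where the row before left it, along the tool's axes as they then stand; what a row does not reach is not made up. A row lasts 1/8 s, in which the tool goes at most 62.5 mm and 10.7 degrees, less where a joint would pass 70% of its speed; a pose out of reach is approached as far as the arm can. A call with a number of a shift or a turn outside -1 to 1 is refused whole. A call with a gripper value outside its range is refused whole. The fingers move at their own pace and stop on an object; "force" is the grip in N (left out, the last holds). Time passes only in rows, so rows that do not move let the fingers close. It gives the time, the measured TCP pose, the force and the opening at its end, in the units of the state.
- bot.observe(): the state, without advancing time (a new reading comes with each control period).
- imaging.grab_frame(name): name is "scene" or "top" or "wrist"; returns a dict with "pixels" (480x640x3 uint8, red, green, blue), "mtx" (3x3 intrinsics, pixels), "k1" (the pictures are not rectified: a ray, as slopes to the right and down, at radius r is drawn at 1 + k1 r^2 times it, then the intrinsics apply), "cam_to_world" (4x4, takes a point from camera to world coordinates); the wrist camera has in their place "mount" (4x4, takes a point from camera to tool coordinates, whose origin is the TCP and whose axes are the flange's). Camera axes: x right, y down, z forward; pixel columns grow to the right and rows downward; lengths in m; the calibration is good to about 2 mm. A picture is of the moment at which its call begins: read the wrist's pose just before it. There is no depth.
- job.job_done(): hands the job in, once; it reports no verdict.
The state is a dict: "clock": time; "qpos": joint angles; "qd": joint speeds; "joint_efforts": joint torques, N m; "position": TCP position; "tool_rot": TCP orientation; "force": force on the tool from outside, world axes, zero at the start; "moment": the same for the moment, N m; "grip_width": finger opening in m.
Only numpy, scipy, OpenCV 4.12 (cv2) and the standard library are available. Lean on these libraries where they do the work, as an engineer would, in place of code of your own. Each camera call takes 0.05 s, during which the arm holds its last target. There are 200 camera calls.

TASK

Finish the layer of gift boxes on the small pallet: put the loose red box and the two blue boxes on the empty coloured footprints, each on a footprint of its own colour and lying squarely along it, so that with the red box already there the four make a pinwheel. The boxes hold painted eggs, so keep them upright and set them down rather than dropping them. Then slide the yellow clamp bar fully home towards the boxes, let go, and leave the other things on the bench where they are.

Things in the scene. Friction and masses are not known exactly. Their poses are not given: they have to be found in the camera images.
- pallet: Wooden pallet, fixed; deck 224 (x) x 300 mm (y), its top 30 mm above the bench. Origin: on the bench under the pack's centre; deck spans y -183..117 mm. Painted footprints 120 x 58 mm form a pinwheel 184 mm square with 6 mm gaps: pale blue a and c lie along pallet y, pale red b and d along x. Dark fixed fence at the +y end, 40 mm high, inner face at y = 98. Clamp bar at the -y end.
- place_a (a point): Centre of a pale blue footprint, on the deck surface; at pallet (-63, -32, 30) mm; long side along pallet y.
- place_b (a point): Centre of the pale red footprint beside the fence, at pallet (-32, 63, 30) mm; long side along pallet x. A red box already stands on it.
- place_c (a point): Centre of the other pale blue footprint, at pallet (63, 32, 30) mm; long side along pallet y.
- place_d (a point): Centre of the pale red footprint beside the clamp bar, at pallet (32, -63, 30) mm; long side along pallet x.
- clamp (a joint): Yellow clamp bar, 200 (pallet x) x 30 (y) x 50 mm high, on the deck, sliding along pallet y. Value in m: 0 open, 0.056 fully home (hard stop), growing towards the boxes (+y); it stays where it is left (a few N of friction). Inner face at pallet y = -144 mm + value: home is 4 mm past the footprints, so the bar nudges the boxes up snug; then 186 mm are left for 178 mm of boxes.
- clamp_grip (a point): Middle of the black grip on top of the clamp bar: grip 70 (pallet x) x 16 (pallet y) x 34 mm high; this point is 17 mm above the bar's top and 97 mm above the bench, and 20 mm behind the bar's inner face.
- red_placed: Red gift box, body 120 (its x) x 58 (its y) x 46 mm high, with a light wooden grip bar on top in the middle (64 along x, 18 wide along y, 34 high, so the box is 80 mm high overall), about 0.28 kg. Origin: centre of its underside, z up. It already stands on place b.
- red_box: Red gift box, body 120 (its x) x 58 (its y) x 46 mm high, with a light wooden grip bar on top in the middle (64 along x, 18 wide along y, 34 high, so the box is 80 mm high overall), about 0.28 kg. Origin: centre of its underside, z up. Starts loose on the bench to the robot's right.
- blue_box1: Blue gift box, body 120 (its x) x 58 (its y) x 46 mm high, with a light wooden grip bar on top in the middle (64 along x, 18 wide along y, 34 high, so the box is 80 mm high overall), about 0.28 kg. Origin: centre of its underside, z up. Starts loose on the bench to the robot's right.
- blue_box2: Blue gift box, body 120 (its x) x 58 (its y) x 46 mm high, with a light wooden grip bar on top in the middle (64 along x, 18 wide along y, 34 high, so the box is 80 mm high overall), about 0.28 kg. Origin: centre of its underside, z up. Starts loose on the bench to the robot's right. The two blue boxes are interchangeable.
- paint_jar: Bystander: white paint jar, diameter 72, 75 mm high. Origin: centre of its underside.
- mug: Bystander: blue and white mug, diameter 76, 85 mm high. Origin: centre of its underside.
- egg: Bystander: white painted egg on a dark wooden stand, diameter 64, 94 mm high. Origin: centre of its underside.
- paint_tin: Bystander: flat dark tin of paints, 100 x 70 x 20 mm. Origin: centre of its underside.
Things that resemble listed ones, but are neither listed nor needed, are in the scene too. Leave any green look-alike of the blue_box2 alone.

How it is judged:
On the way, in this order (a step that is already met when the one before it is completed fails the run):
1. all four boxes stand on footprints of their own colour, let go, with the clamp bar still open ((((horizontal distance between red_placed and place_b below 0.012 m and angle between the x axis of red_placed and the x axis of pallet, either way round below 0.14 rad and angle between red_placed's own z axis and vertical below 0.06 rad and z of red_placed in the frame of pallet between 0.026 and 0.034 m) and (horizontal distance between red_box and place_d below 0.012 m and angle between the x axis of red_box and the x axis of pallet, either way round below 0.14 rad and angle between red_box's own z axis and vertical below 0.06 rad and z of red_box in the frame of pallet between 0.026 and 0.034 m)) or ((horizontal distance between red_placed and place_d below 0.012 m and angle between the x axis of red_placed and the x axis of pallet, either way round below 0.14 rad and angle between red_placed's own z axis and vertical below 0.06 rad and z of red_placed in the frame of pallet between 0.026 and 0.034 m) and (horizontal distance between red_box and place_b below 0.012 m and angle between the x axis of red_box and the x axis of pallet, either way round below 0.14 rad and angle between red_box's own z axis and vertical below 0.06 rad and z of red_box in the frame of pallet between 0.026 and 0.034 m))) and (((horizontal distance between blue_box1 and place_a below 0.012 m and angle between the x axis of blue_box1 and the y axis of pallet, either way round below 0.14 rad and angle between blue_box1's own z axis and vertical below 0.06 rad and z of blue_box1 in the frame of pallet between 0.026 and 0.034 m) and (horizontal distance between blue_box2 and place_c below 0.012 m and angle between the x axis of blue_box2 and the y axis of pallet, either way round below 0.14 rad and angle between blue_box2's own z axis and vertical below 0.06 rad and z of blue_box2 in the frame of pallet between 0.026 and 0.034 m)) or ((horizontal distance between blue_box1 and place_c below 0.012 m and angle between the x axis of blue_box1 and the y axis of pallet, either way round below 0.14 rad and angle between blue_box1's own z axis and vertical below 0.06 rad and z of blue_box1 in the frame of pallet between 0.026 and 0.034 m) and (horizontal distance between blue_box2 and place_a below 0.012 m and angle between the x axis of blue_box2 and the y axis of pallet, either way round below 0.14 rad and angle between blue_box2's own z axis and vertical below 0.06 rad and z of blue_box2 in the frame of pallet between 0.026 and 0.034 m))) and contact force between the fingers and red_placed below 0.3 N and contact force between the fingers and red_box below 0.3 N and contact force between the fingers and blue_box1 below 0.3 N and contact force between the fingers and blue_box2 below 0.3 N and linear speed of each of red_placed, red_box, blue_box1, blue_box2 below 0.02 m/s and value of joint clamp below 0.04 m), for 0.1 s.
2. then the clamp bar is slid home (value of joint clamp above 0.05 m), for 0.2 s.
At the end, for the whole second after the job is handed in: Each of the four boxes rests upright on the deck on a footprint of its own colour (centre within 12 mm, turned less than 8 degrees, end for end does not matter), at rest, and the clamp bar is home to within 6 mm ((((horizontal distance between red_placed and place_b below 0.012 m and angle between the x axis of red_placed and the x axis of pallet, either way round below 0.14 rad and angle between red_placed's own z axis and vertical below 0.06 rad and z of red_placed in the frame of pallet between 0.026 and 0.034 m) and (horizontal distance between red_box and place_d below 0.012 m and angle between the x axis of red_box and the x axis of pallet, either way round below 0.14 rad and angle between red_box's own z axis and vertical below 0.06 rad and z of red_box in the frame of pallet between 0.026 and 0.034 m)) or ((horizontal distance between red_placed and place_d below 0.012 m and angle between the x axis of red_placed and the x axis of pallet, either way round below 0.14 rad and angle between red_placed's own z axis and vertical below 0.06 rad and z of red_placed in the frame of pallet between 0.026 and 0.034 m) and (horizontal distance between red_box and place_b below 0.012 m and angle between the x axis of red_box and the x axis of pallet, either way round below 0.14 rad and angle between red_box's own z axis and vertical below 0.06 rad and z of red_box in the frame of pallet between 0.026 and 0.034 m))) and (((horizontal distance between blue_box1 and place_a below 0.012 m and angle between the x axis of blue_box1 and the y axis of pallet, either way round below 0.14 rad and angle between blue_box1's own z axis and vertical below 0.06 rad and z of blue_box1 in the frame of pallet between 0.026 and 0.034 m) and (horizontal distance between blue_box2 and place_c below 0.012 m and angle between the x axis of blue_box2 and the y axis of pallet, either way round below 0.14 rad and angle between blue_box2's own z axis and vertical below 0.06 rad and z of blue_box2 in the frame of pallet between 0.026 and 0.034 m)) or ((horizontal distance between blue_box1 and place_c below 0.012 m and angle between the x axis of blue_box1 and the y axis of pallet, either way round below 0.14 rad and angle between blue_box1's own z axis and vertical below 0.06 rad and z of blue_box1 in the frame of pallet between 0.026 and 0.034 m) and (horizontal distance between blue_box2 and place_a below 0.012 m and angle between the x axis of blue_box2 and the y axis of pallet, either way round below 0.14 rad and angle between blue_box2's own z axis and vertical below 0.06 rad and z of blue_box2 in the frame of pallet between 0.026 and 0.034 m))) and linear speed of each of red_placed, red_box, blue_box1, blue_box2 below 0.02 m/s and value of joint clamp above 0.05 m); the robot touches nothing.
It fails at once if a box is tipped by more than 30 degrees (angle between any of red_placed, red_box, blue_box1, blue_box2's own z axis and vertical above 0.52 rad).
It fails at once if a box is dropped (falls free from more than about 25 mm) ((contact force between the fingers and red_placed below 0.05 N and linear speed of red_placed above 0.7 m/s) or (contact force between the fingers and red_box below 0.05 N and linear speed of red_box above 0.7 m/s) or (contact force between the fingers and blue_box1 below 0.05 N and linear speed of blue_box1 above 0.7 m/s) or (contact force between the fingers and blue_box2 below 0.05 N and linear speed of blue_box2 above 0.7 m/s)).
It fails at once if a bystander is moved more than 30 mm or tipped (distance of any of paint_jar, mug, egg, paint_tin from where it was at the start of the episode above 0.03 m or angle between any of paint_jar, mug, egg, paint_tin's own z axis and vertical above 0.4 rad).
It also fails if it takes over 72 s, if anything falls off the work surface, if the arm or the gripper's body presses on something with over 40 N, if the wrist force passes 120 N, or if a joint passes its speed limit or range.

## Working session

There is one attempt and no reset: what is moved stays moved. The work goes in short steps, Python scripts to look and compute and a tool call to move; the robot and the scene stay as the last step left them, time stands still between calls to the robot, and variables do not carry over. Pictures are saved under pics/ and viewed, on a budget of 10 in all, crops included, one or two more only if the job needs it, and the job is handed in when it is done.

Besides the shell and the picture viewer there is one more tool, called after "Emit:" as name(argument=value, ...), one argument or row to a line, values as JSON. carry_out: Moves the arm, as the interface text tells. Its arguments: {"type":"object","properties":{"targets":{"type":"array"},"force":{"type":"number"}},"required":["targets"]}

```bash
ls; mkdir -p pics; python3 - <<'E'
from workcell import bot, imaging
import cv2,numpy as np
s=bot.observe(); print(s['clock'],s['position'],s['tool_rot'],s['grip_width'],s['force'])
for n in ['scene','top']:
    f=imaging.grab_frame(n); np.savez(f'{n}0.npz',**f); cv2.imwrite(f'pics/{n}0.png',f['pixels'][:,:,::-1]); print(n,f['mtx'],f['k1'],f['cam_to_world'])
E
```

```text
pics
0.0 [ 0.18450438 -0.59699722  0.40413677] [-3.14047585e+00  1.05934480e-04  2.99804512e-01] 0.08539588351004598 [ 0.30626299  0.82431712 -0.25759341]
scene [[505.45777613   0.         319.02750494]
 [  0.         505.45777613 240.93405809]
 [  0.           0.           1.        ]] -0.005429794022776517 [[-0.70638507  0.44061208 -0.55396852  1.18092302]
 [ 0.70777334  0.44938411 -0.54507873  0.49770812]
 [ 0.00877638 -0.77711963 -0.62929171  0.83630226]
 [ 0.          0.          0.          1.        ]]
top [[546.4010291    0.         320.44114691]
 [  0.         546.4010291  243.86644685]
 [  0.           0.           1.        ]] 0.042024775047894924 [[-0.02357278 -0.98865016  0.14837517  0.36525225]
 [-0.9997083   0.02409187  0.00170195 -0.16362263]
 [-0.00525727 -0.14829177 -0.98892968  1.30678363]
 [ 0.          0.          0.          1.        ]]
```

View pics/top0.png

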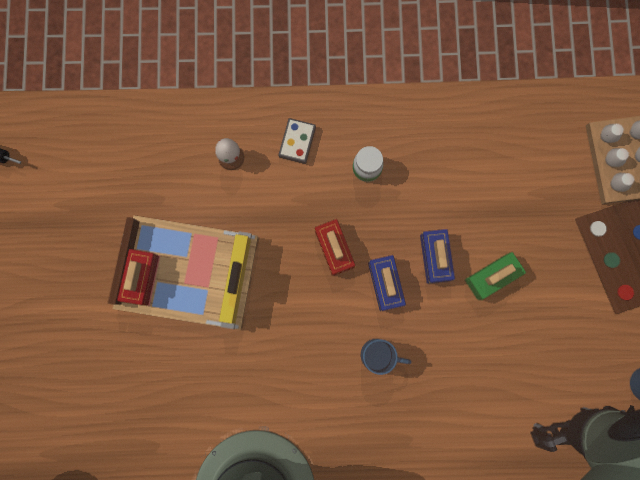

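View pics/scene0.png

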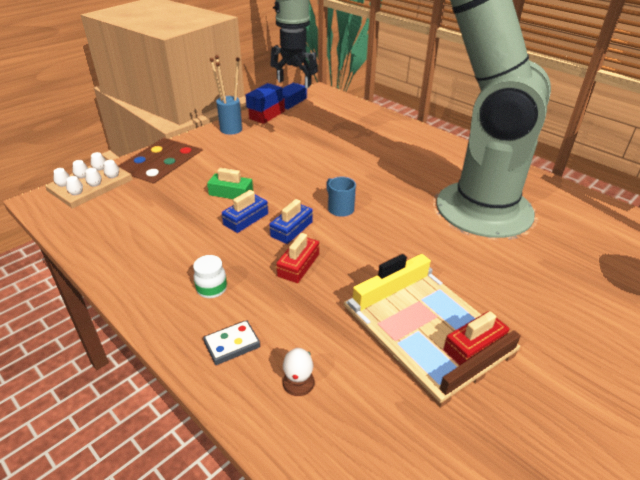

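The top view shows the pallet at about (185,272), with the red box in place at (137,277) and its fence on the left. The pale blue footprints are at (165,242) and (180,300), the pale red one at (203,260), and the clamp bar at (235,280). The loose red box is at (335,247) and the green look-alike at (497,276).

The blue candidates are (387,283) and (438,256). Both are blue with a wooden grip bar, so they are the two wanted boxes. The blue and red blocks at the far right, near the paintbrush pot, have no grip bar and are not needed.

```bash
cat > h.py <<'E'
import numpy as np, cv2
from scipy.spatial.transform import Rotation as Ro
def rays(f,px,T):
    """pixels -> camera origin and world ray directions"""
    px=np.asarray(px,float).reshape(-1,1,2)
    d=np.array([f['k1'],0,0,0,0],float)
    n=cv2.undistortPoints(px,f['mtx'],d).reshape(-1,2)
    return T[:3,3],np.c_[n,np.ones(len(n))]@T[:3,:3].T
def plane(f,px,z,T=None):
    o,d=rays(f,px,f['cam_to_world'] if T is None else T)
    return (o+d*((z-o[2])/d[:,2])[:,None])
def tool(s):
    T=np.eye(4);T[:3,:3]=Ro.from_euler('xyz',s['tool_rot']).as_matrix();T[:3,3]=s['position'];return T
def mask(f,lo,hi,k=3):
    h=cv2.cvtColor(f['pixels'],cv2.COLOR_RGB2HSV)
    m=cv2.inRange(h,lo,hi) if lo[0]<=hi[0] else cv2.inRange(h,(0,)+lo[1:],hi)|cv2.inRange(h,lo,(180,)+hi[1:])
    m=cv2.morphologyEx(m,cv2.MORPH_OPEN,np.ones((k,k)))
    return m
def blobs(m,amin=100):
    c,_=cv2.findContours(m,cv2.RETR_EXTERNAL,cv2.CHAIN_APPROX_NONE)
    return sorted([x.reshape(-1,2) for x in c if cv2.contourArea(x)>amin],key=lambda x:-cv2.contourArea(x))
def rect(P):
    (cx,cy),(w,h),a=cv2.minAreaRect((P[:,:2]*1000).astype(np.float32))
    if w<h: w,h,a=h,w,a+90
    return np.array([cx,cy]),w,h,(a+90)%180-90   # mm, deg of long side
def box(P,nadir,L=120,W=58):
    """silhouette on the top-face plane: drop the side-face excess that leans towards the camera nadir"""
    c,w,h,a=rect(P); u=np.array([np.cos(np.radians(a)),np.sin(np.radians(a))]);v=np.array([-u[1],u[0]])
    out=c-nadir*1000
    c2=c+u*np.sign(out@u)*(w-L)/2+v*np.sign(out@v)*(h-W)/2
    return c2,c,w,h,a
E
python3 - <<'E'
from h import *
f=dict(np.load('top0.npz')); nad=f['cam_to_world'][:2,3]
hsv=cv2.cvtColor(f['pixels'],cv2.COLOR_RGB2HSV)
for p in [(165,242),(180,300),(203,260),(235,260),(335,225),(325,240),(387,262),(378,283),(438,236),(128,290),(124,250)]: print(p,hsv[p[1],p[0]])
for n,lo,hi,z in [('blue',(105,150,50),(130,255,255),.046),('red',(170,170,70),(4,255,255),.046),('paleblue',(98,60,130),(118,170,255),.03),('palered',(172,60,130),(8,165,255),.03),('yellow',(22,150,100),(35,255,255),.08)]:
    for b in blobs(mask(f,lo,hi,3 if z!=.046 else 2)):
        zz=z+.03 if n=='red' and b[:,0].mean()<200 else z
        P=plane(f,b,zz)
        r=box(P,nad) if z==.046 else rect(P)
        print(n,b.mean(0).round(),[np.round(x,1) for x in r])
E
```

```text
(165, 242) [109  87 187]
(180, 300) [108  88 188]
(203, 260) [  3 110 194]
(235, 260) [ 25 170 193]
(335, 225) [  9 170 153]
(325, 240) [  2 193 136]
(387, 262) [117 131 115]
(378, 283) [119 121 116]
(438, 236) [117 129 115]
(128, 290) [  5 166 118]
(124, 250) [ 10 144  85]
red [134. 275.] [array([483.8, 255.9]), array([484.1, 255.9]), np.float64(119.3), np.float64(57.8), np.float64(-10.4)]
red [333. 247.] [array([ 544.5, -195.4]), array([ 545.2, -195.7]), np.float64(118.8), np.float64(56.9), np.float64(19.7)]
red [333. 247.] [array([ 529.5, -189.3]), array([ 546., -196.]), np.float64(93.2), np.float64(34.5), np.float64(19.4)]
red [626. 293.] [array([ 412.7, -808.6]), array([ 425. , -852.1]), np.float64(33.7), np.float64(31.6), np.float64(88.8)]
paleblue [170. 242.] [array([570.6, 194.5]), np.float64(89.4), np.float64(55.3), np.float64(79.0)]
paleblue [187. 300.] [array([434.9, 153. ]), np.float64(86.0), np.float64(55.1), np.float64(79.6)]
palered [201. 260.] [array([525.6, 120.1]), np.float64(119.9), np.float64(58.6), np.float64(-10.3)]
yellow [228. 307.] [array([412. ,  48.1]), np.float64(64.9), np.float64(29.8), np.float64(-10.8)]
yellow [238. 250.] [array([540.9,  24.2]), np.float64(66.6), np.float64(29.0), np.float64(-10.4)]
```

```bash
python3 - <<'E'
from h import *
f=dict(np.load('top0.npz')); nad=f['cam_to_world'][:2,3]
for b in blobs(mask(f,(112,100,40),(130,255,255),2)):
    print('blue',b.mean(0).round(),[np.round(x,1) for x in box(plane(f,b,.046),nad)])
for b in blobs(mask(f,(100,60,100),(112,170,255),3)): print('pb',b.mean(0).round(),[np.round(x,1) for x in rect(plane(f,b,.03))])
# grip bars: light wood inside each box region, top at z=.08
for c in [(335,247),(387,283),(438,256)]:
    h=cv2.cvtColor(f['pixels'],cv2.COLOR_RGB2HSV); m=cv2.inRange(h,(10,40,170),(25,140,255)); k=np.zeros_like(m);cv2.circle(k,c,20,255,-1)
    for b in blobs(m&k,40): print('bar',c,[np.round(x,1) for x in box(plane(f,b,.08),nad,64,18)])
im=cv2.resize(f['pixels'][200:330,300:540],None,fx=3,fy=3); cv2.imwrite('pics/crop.png',im[:,:,::-1])
E
```

```text
blue [385. 283.] [array([ 456.5, -314.3]), array([ 458.6, -314.6]), np.float64(116.0), np.float64(56.6), np.float64(11.1)]
blue [436. 256.] [array([ 516.7, -435.1]), array([ 518.1, -435.2]), np.float64(117.4), np.float64(57.5), np.float64(4.8)]
blue [386. 284.] [array([ 443.5, -306.9]), array([ 459. , -315.6]), np.float64(93.2), np.float64(34.8), np.float64(11.5)]
blue [437. 256.] [array([ 504.7, -426. ]), array([ 519.3, -436.9]), np.float64(92.8), np.float64(33.6), np.float64(5.0)]
pb [180. 298.] [array([437.8, 168.6]), np.float64(117.7), np.float64(55.2), np.float64(79.1)]
pb [164. 241.] [array([573.3, 208.4]), np.float64(117.7), np.float64(55.3), np.float64(79.0)]
bar (335, 247) [array([ 545.8, -191.7]), array([ 548.3, -192.9]), np.float64(60.0), np.float64(14.0), np.float64(20.0)]
bar (387, 283) [array([ 458.2, -310.9]), array([ 461. , -312.3]), np.float64(59.1), np.float64(14.2), np.float64(11.6)]
bar (438, 256) [array([ 517.9, -432.1]), array([ 520.8, -433.4]), np.float64(58.4), np.float64(14.9), np.float64(5.6)]
```

View pics/crop.png

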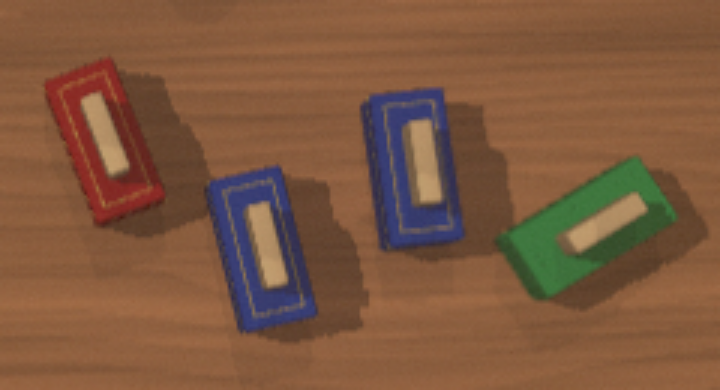

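```bash
cat > plan.py <<'E'
import numpy as np, json, sys
from scipy.spatial.transform import Rotation as Ro
from workcell import bot
def plan(wps, step=.047, turn=9.0):
    """wps: (x,y,z [m], yaw deg, jaw, min rows). Prints rounded rows, calls of <=8."""
    s=bot.observe(); p=np.array(s['position']); R=Ro.from_euler('xyz',s['tool_rot']); rows=[]
    for x,y,z,yaw,jaw,n in wps:
        g=np.array([x,y,z]); G=Ro.from_euler('xyz',[np.pi,0,np.radians(yaw)])
        n=max(n,int(np.ceil(np.linalg.norm(g-p)/step)),int(np.ceil(np.degrees((R.inv()*G).magnitude())/turn)))
        for k in range(n,0,-1):
            t=np.round(R.inv().apply((g-p)/k)/.25,3); w=np.round((R.inv()*G).as_rotvec()/k/np.pi,4)
            rows.append([(t+0.).tolist(),(w+0.).tolist(),jaw]); p=p+R.apply(t*.25); R=R*Ro.from_rotvec(w*np.pi)
    print(len(rows),'rows; end',p.round(4))
    for i in range(0,len(rows),8): print(json.dumps(rows[i:i+8]).replace(' ',''))
E
python3 - <<'E'
from plan import *
plan([(.520,-.434,.30,5,1,1),(.520,-.434,.225,5,1,3),(.520,-.434,.225,5,0,4)])
E
```

```text
16 rows; end [ 0.52   -0.4339  0.2249]
[[[0.164,-0.025,0.046],[0.0,0.0,0.0075],1],[[0.163,-0.029,0.046],[0.0,0.0,0.0075],1],[[0.162,-0.033,0.046],[0.0,0.0,0.0075],1],[[0.162,-0.037,0.046],[-0.0001,0.0,0.0075],1],[[0.161,-0.04,0.047],[0.0,0.0,0.0075],1],[[0.16,-0.044,0.046],[-0.0001,0.0,0.0075],1],[[0.159,-0.048,0.047],[0.0,0.0,0.0075],1],[[0.157,-0.052,0.046],[-0.0001,0.0,0.0076],1]]
[[[0.156,-0.056,0.047],[0.0,0.0001,0.0075],1],[[0.0,0.0,0.1],[0.0,0.0,0.0],1],[[0.0,0.0,0.1],[0.0,0.0,0.0],1],[[0.0,0.0,0.1],[0.0,0.0,0.0],1],[[0.0,0.0,0.0],[0.0,0.0,0.0],0],[[0.0,0.0,0.0],[0.0,0.0,0.0],0],[[0.0,0.0,0.0],[0.0,0.0,0.0],0],[[0.0,0.0,0.0],[0.0,0.0,0.0],0]]
```

Emit:
carry_out(
  targets=[
    [[0,0,0.1],[0,0,0.034],1],
    [[0,0,0.1],[0,0,0.034],1],
    [[0.2,-0.08,0.03],[0,0,0],1],
    [[0.2,-0.08,0.03],[0,0,0],1],
    [[0.2,-0.08,0.03],[0,0,0],1],
    [[0.2,-0.08,0.03],[0,0,0],1],
    [[0.2,-0.08,0.03],[0,0,0],1],
    [[0.2,-0.08,0.03],[0,0,0],1],
  ],
  force=40,
)

```text
clock: 1.1
position: [0.4745, -0.4508, 0.3092]
tool_rot: [-3.141, 0.0, 0.086]
force: [1.2, -1.1, 1.3]
grip_width: 0.0852
```

```bash
cat > go.py <<'E'
import sys,numpy as np
from scipy.spatial.transform import Rotation as Ro
from workcell import bot
x,y,z,yaw=map(float,sys.argv[1:5])
s=bot.observe(); R=Ro.from_euler('xyz',s['tool_rot']); G=Ro.from_euler('xyz',[np.pi,0,np.radians(yaw)])
print('t',round(s['clock'],2),'pos',np.round(s['position'],4),'rpy deg',np.degrees(s['tool_rot']).round(2),'w',round(s['grip_width'],4),'F',np.round(s['force'],1))
print('turn first (units)',((R.inv()*G).as_rotvec()/np.pi).round(4)+0.,'then shift (units)',(G.inv().apply(np.array([x,y,z])-s['position'])/.25).round(3))
E
python3 go.py .520 -.434 .225 5
```

```text
t 1.1 pos [ 0.4745 -0.4508  0.3092] rpy deg [-1.7998e+02  2.0000e-02  4.9300e+00] w 0.0852 F [ 1.2 -1.1  1.3]
turn first (units) [-0.0001  0.0001 -0.0004] then shift (units) [ 0.187 -0.051  0.337]
```

Emit:
carry_out(
  targets=[
    [[0.187,-0.051,0],[0,0,0],1],
    [[0,0,0.15],[0,0,0],1],
    [[0,0,0.12],[0,0,0],1],
    [[0,0,0.067],[0,0,0],1],
    [[0,0,0],[0,0,0],1],
  ],
)

```text
clock: 1.72
position: [0.5183, -0.435, 0.2246]
tool_rot: [-3.14, 0.001, 0.086]
force: [0.2, -0.1, 0.3]
grip_width: 0.0852
```

```bash
python3 go.py .520 -.434 .225 5; python3 - <<'E'
from workcell import imaging
import cv2
f=imaging.grab_frame('wrist'); print(f['mount'].round(3)); cv2.imwrite('pics/w1.png',f['pixels'][:,:,::-1])
E
```

```text
t 1.73 pos [ 0.5183 -0.435   0.2246] rpy deg [-1.7993e+02  8.0000e-02  4.9300e+00] w 0.0852 F [ 0.2 -0.1  0.3]
turn first (units) [-0.0004  0.0004 -0.0004] then shift (units) [ 0.007 -0.003 -0.002]
[[ 0.    -0.962 -0.274  0.069]
 [ 1.     0.     0.    -0.001]
 [-0.    -0.274  0.962  0.031]
 [ 0.     0.     0.     1.   ]]
```

View pics/w1.png

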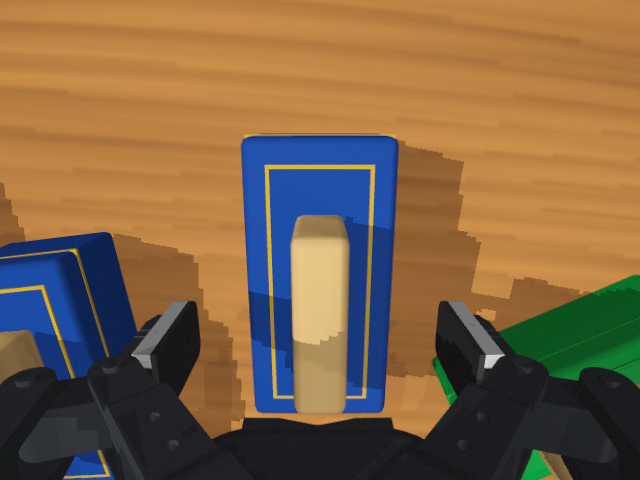

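The wrist view shows the blue box between the open fingers. Its far edge is at row 137, its near edge at row 411 and its bar is centred at column 320. The fingers are at columns 180 and 455.

```bash
python3 - <<'E'
from h import *
from workcell import bot,imaging
s=bot.observe(); T=tool(s); f=imaging.grab_frame('wrist')
P=plane(f,[(245,138),(397,138),(258,411),(382,411)],.046,T@f['mount']); q=(P-T[:3,3])@T[:3,:3]; print(q.round(4))
E
```

```text
[[ 0.0636 -0.027   0.1797]
 [ 0.0636  0.028   0.1797]
 [-0.0544 -0.0273  0.1797]
 [-0.0544  0.028   0.1797]]
```

Emit:
carry_out(
  targets=[
    [[0,0,0],[0,0,0],0],
    [[0,0,0],[0,0,0],0],
    [[0,0,0],[0,0,0],0],
    [[0,0,0],[0,0,0],0],
    [[0,0,0],[0,0,0],0],
  ],
  force=40,
)

```text
clock: 2.45
position: [0.5186, -0.4351, 0.2256]
tool_rot: [3.141, -0.0, 0.086]
force: [-0.6, -0.3, 3.3]
grip_width: 0.017
```

Emit:
carry_out(
  targets=[
    [[0,0,-0.15],[0,0,0],0],
    [[0,0,-0.2],[0,0,0],0],
    [[0,0,-0.2],[0,0,-0.05],0],
    [[0,0,0],[0,0,-0.055],0],
    [[0,0,0],[0,0,-0.055],0],
    [[0,0,0],[0,0,-0.055],0],
    [[0,0,0],[0,0,-0.055],0],
    [[0,0,0],[0,0,-0.055],0],
  ],
)

```text
clock: 3.45
position: [0.5184, -0.435, 0.3626]
tool_rot: [-3.141, -0.0, 1.113]
force: [0.4, -0.4, -2.2]
grip_width: 0.0171
```

```bash
python3 go.py .5724 .2038 .36 79.4
```

```text
t 3.45 pos [ 0.5184 -0.435   0.3626] rpy deg [-1.7996e+02 -1.0000e-02  6.3760e+01] w 0.0171 F [ 0.4 -0.4 -2.2]
turn first (units) [-0.0002 -0.0001 -0.0869] then shift (units) [ 2.551 -0.258  0.01 ]
```

Emit:
carry_out(
  targets=[
    [[0,0,0],[0,0,-0.045],0],
    [[0,0,0],[0,0,-0.042],0],
    [[0.21,-0.02,0],[0,0,0],0],
    [[0.21,-0.02,0],[0,0,0],0],
    [[0.21,-0.02,0],[0,0,0],0],
    [[0.21,-0.02,0],[0,0,0],0],
    [[0.21,-0.02,0],[0,0,0],0],
    [[0.21,-0.02,0],[0,0,0],0],
  ],
)

```text
clock: 4.45
position: [0.5486, -0.1184, 0.3629]
tool_rot: [-3.141, 0.0, 1.38]
force: [0.5, 0.2, -2.9]
grip_width: 0.0174
```

Emit:
carry_out(
  targets=[
    [[0.21,-0.02,0],[0,0,0],0],
    [[0.21,-0.02,0],[0,0,0],0],
    [[0.21,-0.02,0],[0,0,0],0],
    [[0.21,-0.02,0],[0,0,0],0],
    [[0.21,-0.02,0],[0,0,0],0],
    [[0.1,-0.02,0],[0,0,0],0],
    [[0,0,0],[0,0,0],0],
  ],
)

```text
clock: 5.32
position: [0.5731, 0.1702, 0.3626]
tool_rot: [-3.141, -0.001, 1.384]
force: [-0.2, -0.9, -2.0]
grip_width: 0.0174
```

```bash
python3 go.py .5724 .2038 .256 79.4
```

```text
t 5.33 pos [0.5731 0.1702 0.3626] rpy deg [-1.7995e+02 -3.0000e-02  7.9290e+01] w 0.0174 F [-0.2 -0.9 -2. ]
turn first (units) [-0.0003 -0.0002 -0.0006] then shift (units) [ 0.132 -0.028  0.427]
```

Emit:
carry_out(
  targets=[
    [[0.132,-0.028,0],[0,0,0],0],
    [[0,0,0.15],[0,0,0],0],
    [[0,0,0.15],[0,0,0],0],
    [[0,0,0.08],[0,0,0],0],
    [[0,0,0],[0,0,0],0],
  ],
)

```text
clock: 5.95
position: [0.573, 0.201, 0.2671]
tool_rot: [-3.14, 0.001, 1.38]
force: [-0.5, 0.3, -2.5]
grip_width: 0.0172
```

```bash
python3 go.py .5724 .2038 .256 79.4
```

```text
t 5.95 pos [0.573  0.201  0.2671] rpy deg [-1.7991e+02  7.0000e-02  7.9060e+01] w 0.0172 F [-0.5  0.3 -2.5]
turn first (units) [-0.0005  0.0004 -0.0019] then shift (units) [ 0.011 -0.004  0.044]
```

Emit:
carry_out(
  targets=[
    [[0.011,-0.004,0.022],[0,0,-0.002],0],
    [[0,0,0.021],[0,0,0],0],
    [[0,0,0],[0,0,0],0],
    [[0,0,0],[0,0,0],0.5],
    [[0,0,0],[0,0,0],0.5],
    [[0,0,0],[0,0,0],0.5],
    [[0,0,-0.1],[0,0,0],0.5],
    [[0,0,-0.2],[0,0,0],0.5],
  ],
)

```text
clock: 6.95
position: [0.5722, 0.2044, 0.3317]
tool_rot: [-3.139, 0.002, 1.387]
force: [0.9, 0.8, 0.0]
grip_width: 0.0428
```

Emit:
carry_out(
  targets=[
    [[0,0,-0.12],[0,0,0.055],1],
    [[-0.21,0.04,0],[0,0,0],1],
    [[-0.21,0.04,0],[0,0,0],1],
    [[-0.21,0.04,0],[0,0,0],1],
    [[-0.21,0.04,0],[0,0,0],1],
    [[-0.21,0.04,0],[0,0,0],1],
  ],
)

```text
clock: 7.7
position: [0.5272, -0.0605, 0.3625]
tool_rot: [3.141, -0.0, 1.214]
force: [0.9, -0.4, 0.1]
grip_width: 0.0854
```

```bash
python3 go.py .462 -.312 .30 11.3; python3 - <<'E'
from h import *
from workcell import imaging
f=imaging.grab_frame('top'); cv2.imwrite('pics/t1.png',f['pixels'][:,:,::-1])
for b in blobs(mask(f,(112,100,40),(130,255,255),2),400):
    P=plane(f,b,.076 if b[:,0].mean()<260 else .046); print('blue',b.mean(0).round(),[np.round(x,1) for x in rect(P)])
E
```

```text
t 7.7 pos [ 0.5272 -0.0605  0.3625] rpy deg [179.97  -0.    69.56] w 0.0854 F [ 0.9 -0.4  0.1]
turn first (units) [ 2.000e-04 -1.000e-04  3.237e-01] then shift (units) [-0.453  0.935  0.25 ]
blue [159. 240.] [array([568.7, 205.9]), np.float64(118.9), np.float64(56.4), np.float64(79.0)]
```

View pics/t1.png

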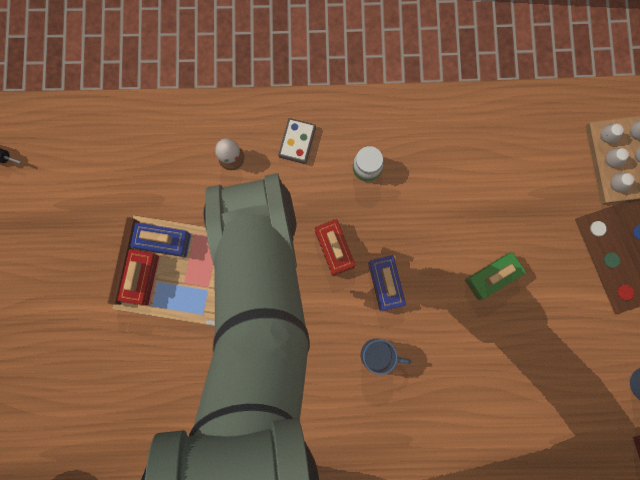

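The top view shows the first blue box on footprint c at (159,240), square to it and about 4 mm from its centre. Everything else is undisturbed. Next is the blue box at (387,283).

Emit:
carry_out(
  targets=[
    [[0,0,0],[0,0,0.054],1],
    [[0,0,0],[0,0,0.054],1],
    [[0,0,0],[0,0,0.054],1],
    [[0,0,0],[0,0,0.054],1],
    [[0,0,0],[0,0,0.054],1],
    [[0,0,0],[0,0,0.054],1],
    [[-0.09,0.19,0.05],[0,0,0],1],
    [[-0.09,0.19,0.05],[0,0,0],1],
  ],
)

```text
clock: 8.75
position: [0.502, -0.1613, 0.3371]
tool_rot: [3.141, -0.001, 0.198]
force: [1.0, -1.2, 0.6]
grip_width: 0.0856
```

Emit:
carry_out(
  targets=[
    [[-0.09,0.19,0.05],[0,0,0],1],
    [[-0.09,0.19,0.05],[0,0,0],1],
    [[-0.09,0.17,0.05],[0,0,0],1],
    [[0,0,0],[0,0,0],1],
  ],
)

```text
clock: 9.25
position: [0.461, -0.312, 0.2988]
tool_rot: [3.141, 0.002, 0.191]
force: [-0.7, 1.5, -1.2]
grip_width: 0.0855
```

```bash
python3 go.py .462 -.312 .225 11.3
```

```text
t 9.25 pos [ 0.461  -0.312   0.2988] rpy deg [1.7999e+02 1.0000e-01 1.0930e+01] w 0.0855 F [-0.7  1.5 -1.2]
turn first (units) [ 0.0001  0.0006 -0.0021] then shift (units) [0.004 0.001 0.295]
```

Emit:
carry_out(
  targets=[
    [[0.004,0,0.12],[0,0,-0.002],1],
    [[0,0,0.12],[0,0,0],1],
    [[0,0,0.055],[0,0,0],1],
    [[0,0,0],[0,0,0],1],
  ],
)

```text
clock: 9.75
position: [0.4639, -0.3081, 0.2257]
tool_rot: [-3.141, 0.001, 0.203]
force: [-0.2, -0.7, 0.4]
grip_width: 0.0852
```

```bash
cat > wr.py <<'E'
import sys
from h import *
from workcell import bot,imaging
s=bot.observe(); T=tool(s); f=imaging.grab_frame('wrist'); print(s['clock'],np.round(s['position'],4))
lo,hi=((105,120,60),(130,255,255)) if sys.argv[1]=='blue' else ((170,150,60),(6,255,255))
m=mask(f,lo,hi,5)
lab=[b for b in blobs(m,3000) if 250<b[:,0].mean()<390 and abs(b[:,0].mean()-320)<70]
for b in lab:
    P=plane(f,b,.046,T@f['mount']); q=(P-T[:3,3])@T[:3,:3]
    print('px',b.min(0),b.max(0),[np.round(x,1) for x in rect(q)])
E
python3 wr.py blue
```

```text
9.75 [ 0.4639 -0.3081  0.2257]
px [255 154] [408 422] [array([-1.1,  4.2]), np.float64(118.1), np.float64(56.7), np.float64(-0.0)]
px [282 188] [380 406] [array([-3. ,  4.3]), np.float64(97.0), np.float64(36.9), np.float64(0.0)]
```

Emit:
carry_out(
  targets=[
    [[0,0.016,0],[0,0,0],1],
    [[0,0,0],[0,0,0],0],
    [[0,0,0],[0,0,0],0],
    [[0,0,0],[0,0,0],0],
    [[0,0,0],[0,0,0],0],
    [[0,0,0],[0,0,0],0],
    [[0,0,-0.15],[0,0,0],0],
    [[0,0,-0.2],[0,0,0],0],
  ],
)

```text
clock: 10.8
position: [0.4641, -0.3122, 0.3133]
tool_rot: [-3.139, 0.002, 0.203]
force: [0.4, -1.9, -3.5]
grip_width: 0.017
```

Emit:
carry_out(
  targets=[
    [[0,0,-0.2],[0,0,-0.055],0],
    [[0,0,0],[0,0,-0.055],0],
    [[0,0,0],[0,0,-0.055],0],
    [[0,0,0],[0,0,-0.055],0],
    [[0,0,0],[0,0,-0.055],0],
    [[0,0,0],[0,0,-0.055],0],
    [[0,0,0],[0,0,-0.05],0],
    [[0,0,0],[0,0,0],0],
  ],
)

```text
clock: 11.8
position: [0.4642, -0.3127, 0.3631]
tool_rot: [-3.141, -0.001, 1.395]
force: [-0.9, -0.1, -4.6]
grip_width: 0.0175
```

```bash
python3 go.py .440 .170 .256 79.2
```

```text
t 11.8 pos [ 0.4642 -0.3127  0.3631] rpy deg [-1.7996e+02 -3.0000e-02  7.9930e+01] w 0.0175 F [-0.9 -0.1 -4.6]
turn first (units) [-0.0002 -0.0002  0.0041] then shift (units) [ 1.878 -0.457  0.428]
```

Emit:
carry_out(
  targets=[
    [[0.2,-0.05,0],[0,0,0.004],0],
    [[0.21,-0.05,0],[0,0,0],0],
    [[0.21,-0.05,0],[0,0,0],0],
    [[0.21,-0.05,0],[0,0,0],0],
    [[0.21,-0.05,0],[0,0,0],0],
    [[0.21,-0.05,0],[0,0,0],0],
    [[0.21,-0.05,0],[0,0,0],0],
    [[0.21,-0.05,0],[0,0,0],0],
  ],
)

```text
clock: 12.8
position: [0.4429, 0.1179, 0.3635]
tool_rot: [3.141, -0.0, 1.379]
force: [0.8, -0.8, -4.4]
grip_width: 0.0173
```

Emit:
carry_out(
  targets=[
    [[0.21,-0.05,0],[0,0,0],0],
    [[0,0,0],[0,0,0],0],
    [[0,0,0],[0,0,0],0],
  ],
)

```text
clock: 13.18
position: [0.4406, 0.1699, 0.3633]
tool_rot: [-3.141, 0.001, 1.381]
force: [0.0, -0.2, -3.4]
grip_width: 0.0172
```

```bash
python3 go.py .440 .170 .256 79.2
```

```text
t 13.18 pos [0.4406 0.1699 0.3633] rpy deg [-1.7998e+02  4.0000e-02  7.9130e+01] w 0.0172 F [ 0.  -0.2 -3.4]
turn first (units) [-0.0001  0.0002 -0.0004] then shift (units) [-0.    -0.002  0.429]
```

Emit:
carry_out(
  targets=[
    [[0,0,0.15],[0,0,0],0],
    [[0,0,0.15],[0,0,0],0],
    [[0,0,0.08],[0,0,0],0],
    [[0,0,0],[0,0,0],0],
  ],
)

```text
clock: 13.68
position: [0.4406, 0.169, 0.2675]
tool_rot: [-3.14, 0.002, 1.381]
force: [-0.3, -0.2, -3.0]
grip_width: 0.0174
```

```bash
python3 go.py .440 .170 .256 79.2
```

```text
t 13.68 pos [0.4406 0.169  0.2675] rpy deg [-1.7988e+02  1.0000e-01  7.9100e+01] w 0.0174 F [-0.3 -0.2 -3. ]
turn first (units) [-0.0006  0.0005 -0.0005] then shift (units) [ 0.003 -0.003  0.046]
```

Set it down, release, lift clear and head towards the red box.

Emit:
carry_out(
  targets=[
    [[0.003,-0.003,0.022],[0,0,0],0],
    [[0,0,0.022],[0,0,0],0],
    [[0,0,0],[0,0,0],0],
    [[0,0,0],[0,0,0],0.5],
    [[0,0,0],[0,0,0],0.5],
    [[0,0,0],[0,0,0],0.5],
    [[0,0,-0.1],[0,0,0],0.5],
    [[0,0,-0.2],[0,0,0],0.5],
  ],
)

```text
clock: 14.68
position: [0.4398, 0.1709, 0.3323]
tool_rot: [-3.139, 0.001, 1.384]
force: [2.0, -0.7, 0.5]
grip_width: 0.0427
```

Emit:
carry_out(
  targets=[
    [[0,0,-0.12],[0,0,0.055],1],
    [[0,0,0],[0,0,0.055],1],
    [[0,0,0],[0,0,0.055],1],
    [[0,0,0],[0,0,0.055],1],
    [[0,0,0],[0,0,0.055],1],
    [[0,0,0],[0,0,0.055],1],
  ],
)

```text
clock: 15.42
position: [0.4401, 0.171, 0.3626]
tool_rot: [-3.142, -0.0, 0.341]
force: [0.7, 0.4, 0.5]
grip_width: 0.0855
```

```bash
python3 go.py .548 -.194 .30 19.8
```

```text
t 15.43 pos [0.4401 0.171  0.3626] rpy deg [-1.800e+02 -1.000e-02  1.955e+01] w 0.0855 F [0.7 0.4 0.5]
turn first (units) [ 0.     -0.0001 -0.0014] then shift (units) [-0.089  1.52   0.25 ]
```

Emit:
carry_out(
  targets=[
    [[-0.01,0.19,0],[0,0,-0.001],1],
    [[-0.01,0.19,0],[0,0,0],1],
    [[-0.01,0.19,0],[0,0,0],1],
    [[-0.01,0.19,0],[0,0,0],1],
    [[-0.01,0.19,0],[0,0,0],1],
    [[-0.01,0.19,0.08],[0,0,0],1],
    [[-0.01,0.19,0.08],[0,0,0],1],
    [[-0.02,0.19,0.09],[0,0,0],1],
  ],
)

```text
clock: 16.42
position: [0.5496, -0.1952, 0.2995]
tool_rot: [3.141, -0.001, 0.35]
force: [0.7, 0.3, -0.4]
grip_width: 0.0853
```

Emit:
carry_out(
  targets=[
    [[0,0,0.12],[0,0,0],1],
    [[0,0,0.12],[0,0,0],1],
    [[0,0,0.06],[0,0,0],1],
    [[0,0,0],[0,0,0],1],
  ],
)

```text
clock: 16.92
position: [0.5491, -0.1935, 0.2245]
tool_rot: [-3.141, 0.001, 0.35]
force: [1.2, 1.2, -0.6]
grip_width: 0.0855
```

```bash
python3 go.py .548 -.194 .225 19.8; python3 wr.py red;python3 - <<'E'
from h import *
from workcell import imaging
f=imaging.grab_frame('top'); cv2.imwrite('pics/t2.png',f['pixels'][:,:,::-1])
for n,lo,hi in (('blue',(112,100,40),(130,255,255)),('red',(170,170,70),(6,255,255))):
  for b in blobs(mask(f,lo,hi,2),400):
    if b[:,0].mean()<260: print(n,b.mean(0).round(),[np.round(x,1) for x in rect(plane(f,b,.076))])
for b in blobs(mask(f,(172,60,130),(8,165,255),3),800): print('palered',[np.round(x,1) for x in rect(plane(f,b,.03))])
E
```

```text
t 16.93 pos [ 0.5491 -0.1935  0.2245] rpy deg [-1.7995e+02  5.0000e-02  2.0070e+01] w 0.0855 F [ 1.2  1.2 -0.6]
turn first (units) [-0.0003  0.0003  0.0015] then shift (units) [-0.005  0.    -0.002]
16.925 [ 0.5491 -0.1935  0.2245]
px [243 146] [398 419] [array([ 1.7, -0.2]), np.float64(118.5), np.float64(56.8), np.float64(0.3)]
px [271 180] [369 403] [array([ 0.1, -0.2]), np.float64(97.5), np.float64(36.9), np.float64(0.3)]
blue [175. 298.] [array([436.2, 166.5]), np.float64(119.1), np.float64(55.0), np.float64(79.1)]
blue [159. 240.] [array([568.3, 206. ]), np.float64(118.7), np.float64(56.9), np.float64(78.8)]
red [138. 278.] [array([483.4, 254.7]), np.float64(119.3), np.float64(59.2), np.float64(-11.9)]
palered [array([525.4, 120.4]), np.float64(120.0), np.float64(57.7), np.float64(-10.6)]
```

Box a measures (436,166) mm against a footprint centre of (438,168) mm. The red box is centred in the fingers, so I close on it.

Emit:
carry_out(
  targets=[
    [[0,0,0],[0,0,0],0],
    [[0,0,0],[0,0,0],0],
    [[0,0,0],[0,0,0],0],
    [[0,0,0],[0,0,0],0],
    [[0,0,0],[0,0,0],0],
    [[0,0,-0.15],[0,0,0],0],
    [[0,0,-0.2],[0,0,0],0],
    [[0,0,-0.2],[0,0,0],0],
  ],
)

```text
clock: 18.02
position: [0.5489, -0.1936, 0.3636]
tool_rot: [-3.141, 0.001, 0.35]
force: [0.8, 0.5, -2.6]
grip_width: 0.0175
```

Emit:
carry_out(
  targets=[
    [[0,0,0],[0,0,0.055],0],
    [[0,0,0],[0,0,0.055],0],
    [[0,0,0],[0,0,0.058],0],
    [[0,0,0],[0,0,0],0],
  ],
)

```text
clock: 18.52
position: [0.5491, -0.1934, 0.3622]
tool_rot: [3.141, 0.001, -0.177]
force: [0.0, -0.0, -2.4]
grip_width: 0.0171
```

```bash
python3 go.py .525 .120 .256 -10.6
```

```text
t 18.52 pos [ 0.5491 -0.1934  0.3622] rpy deg [ 1.7999e+02  4.0000e-02 -1.0120e+01] w 0.0171 F [ 0.  -0.  -2.4]
turn first (units) [0.0001 0.0002 0.0027] then shift (units) [-0.325 -1.215  0.425]
```

Emit:
carry_out(
  targets=[
    [[-0.05,-0.2,0],[0,0,0.002],0],
    [[-0.055,-0.2,0],[0,0,0],0],
    [[-0.055,-0.2,0],[0,0,0],0],
    [[-0.055,-0.2,0],[0,0,0],0],
    [[-0.055,-0.2,0],[0,0,0],0],
    [[-0.055,-0.215,0],[0,0,0],0],
    [[0,0,0],[0,0,0],0],
    [[0,0,0.12],[0,0,0],0],
  ],
)

```text
clock: 19.52
position: [0.5251, 0.12, 0.3334]
tool_rot: [-3.14, -0.003, -0.179]
force: [-0.9, -0.2, -3.5]
grip_width: 0.0171
```

```bash
python3 go.py .525 .120 .256 -10.6
```

```text
t 19.52 pos [0.5251 0.12   0.3334] rpy deg [-1.7992e+02 -1.7000e-01 -1.0240e+01] w 0.0171 F [-0.9 -0.2 -3.5]
turn first (units) [-0.0004 -0.001   0.002 ] then shift (units) [-0.    0.    0.31]
```

Emit:
carry_out(
  targets=[
    [[0,0,0.15],[0,0,0.002],0],
    [[0,0,0.09],[0,0,0],0],
    [[0,0,0],[0,0,0],0],
  ],
)

```text
clock: 19.9
position: [0.5242, 0.119, 0.2711]
tool_rot: [3.14, 0.003, -0.188]
force: [-0.0, 0.4, -2.4]
grip_width: 0.0173
```

```bash
python3 go.py .525 .120 .256 -10.6
```

```text
t 19.9 pos [0.5242 0.119  0.2711] rpy deg [ 1.7991e+02  1.6000e-01 -1.0750e+01] w 0.0173 F [-0.   0.4 -2.4]
turn first (units) [ 0.0005  0.0009 -0.0008] then shift (units) [ 0.002 -0.004  0.061]
```

Emit:
carry_out(
  targets=[
    [[0.002,-0.004,0.04],[0,0,0],0],
    [[0,0,0.019],[0,0,0],0],
    [[0,0,0],[0,0,0],0],
    [[0,0,0],[0,0,0],0.5],
    [[0,0,0],[0,0,0],0.5],
    [[0,0,0],[0,0,0],0.5],
    [[0,0,-0.1],[0,0,0],0.5],
    [[0,0,-0.2],[0,0,0],0.5],
  ],
)

```text
clock: 20.9
position: [0.5248, 0.1206, 0.3324]
tool_rot: [3.14, 0.003, -0.19]
force: [0.4, 0.9, 0.7]
grip_width: 0.0425
```

Emit:
carry_out(
  targets=[
    [[0,0,-0.12],[0,0,0],0.5],
    [[0,0.2,0],[0,0,0],0.5],
    [[0,0.2,0],[0,0,0],0.5],
    [[0,0.2,0],[0,0,0],0.5],
    [[0,0.2,0],[0,0,0],0.5],
    [[0,0.2,0],[0,0,0],0.5],
  ],
)

```text
clock: 21.65
position: [0.4774, -0.1264, 0.3629]
tool_rot: [-3.142, -0.0, -0.19]
force: [0.4, -0.6, 0.1]
grip_width: 0.0426
```

```bash
python3 go.py .475 .025 .30 -10.6; python3 - <<'E'
from h import *
from workcell import imaging
f=imaging.grab_frame('top'); cv2.imwrite('pics/t3.png',cv2.resize(f['pixels'][190:350,80:340],None,fx=3,fy=3)[:,:,::-1])
for n,lo,hi in (('blue',(112,100,40),(130,255,255)),('red',(170,170,70),(6,255,255))):
  for b in blobs(mask(f,lo,hi,2),400):
    if b[:,0].mean()<260: print(n,b.mean(0).round(),[np.round(x,1) for x in rect(plane(f,b,.076))])
E
```

```text
t 21.65 pos [ 0.4774 -0.1264  0.3629] rpy deg [-1.80e+02 -3.00e-02 -1.09e+01] w 0.0426 F [ 0.4 -0.6  0.1]
turn first (units) [ 0.     -0.0001 -0.0017] then shift (units) [-0.121 -0.593  0.252]
blue [175. 298.] [array([436.2, 166.5]), np.float64(119.1), np.float64(55.0), np.float64(79.1)]
blue [159. 240.] [array([568.5, 205.9]), np.float64(118.8), np.float64(56.0), np.float64(79.0)]
red [138. 277.] [array([483.6, 254.7]), np.float64(119.3), np.float64(59.4), np.float64(-11.3)]
```

View pics/t3.png

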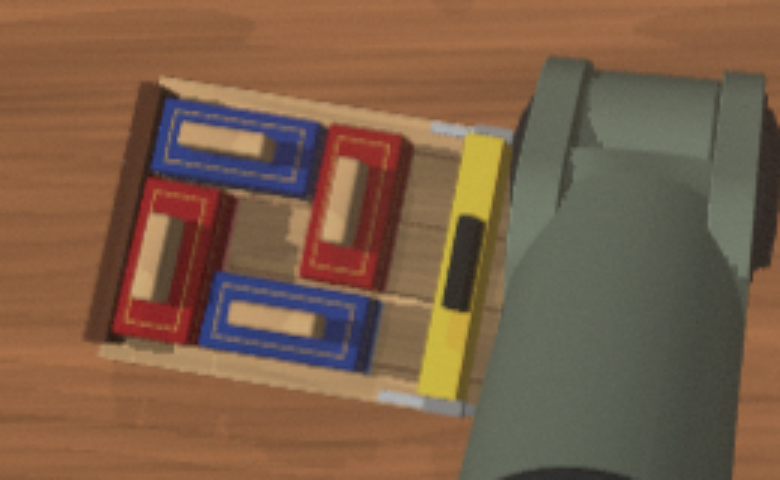

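The crop shows all four boxes forming the pinwheel, square and upright, with visible gaps. The clamp bar is open, and its black grip is at crop (463,262), about (234,277) in the full picture.

```bash
python3 - <<'E'
from h import *
from workcell import imaging
f=imaging.grab_frame('top')
for b in blobs(mask(f,(170,120,60),(8,255,255),2),300):
    if b[:,0].mean()<260: print('red',b.mean(0).round(),[np.round(x,1) for x in rect(plane(f,b,.076))])
h=cv2.cvtColor(f['pixels'],cv2.COLOR_RGB2HSV); m=cv2.inRange(h,(0,0,0),(180,255,60)); m[:,:220]=0;m[:,245:]=0;m[:255]=0;m[300:]=0
for b in blobs(m,60): print('grip',b.mean(0),[np.round(x,1) for x in rect(plane(f,b,.114))])
E
python3 go.py .4555 .0305 .30 -10.6
```

```text
red [138. 278.] [array([483. , 249.8]), np.float64(120.4), np.float64(74.5), np.float64(-10.9)]
red [199. 260.] [array([520.7, 113.8]), np.float64(119.3), np.float64(66.9), np.float64(-10.9)]
red [36. 34.] [array([1064.2,  502.5]), np.float64(121.1), np.float64(36.1), np.float64(-0.4)]
red [206.  61.] [array([997.6,  99.8]), np.float64(121.3), np.float64(35.8), np.float64(-0.0)]
red [74. 36.] [array([1064.6,  413.1]), np.float64(124.5), np.float64(33.5), np.float64(0.4)]
red [150.  36.] [array([1065.7,  233.6]), np.float64(122.3), np.float64(35.9), np.float64(0.6)]
red [187.  37.] [array([1064.3,  145.4]), np.float64(122.1), np.float64(33.2), np.float64(-0.8)]
red [169.  62.] [array([997.8, 188.8]), np.float64(123.2), np.float64(33.0), np.float64(0.7)]
red [131.  65.] [array([998.4, 278.7]), np.float64(121.5), np.float64(33.2), np.float64(0.9)]
red [16. 64.] [array([998.3, 547. ]), np.float64(122.0), np.float64(33.6), np.float64(-0.5)]
red [225.  34.] [array([1065. ,   54.3]), np.float64(122.2), np.float64(31.3), np.float64(-0.1)]
red [93. 65.] [array([998.5, 368.3]), np.float64(122.
[... 486 characters left out ...]
t64(36.1), np.float64(0.1)]
red [55. 58.] [array([1007.1,  457.7]), np.float64(102.7), np.float64(32.1), np.float64(0.0)]
red [57. 16.] [array([1114.4,  458.2]), np.float64(87.4), np.float64(32.8), np.float64(1.8)]
red [169.  16.] [array([1112.3,  188.7]), np.float64(84.7), np.float64(31.2), np.float64(0.4)]
red [244.  16.] [array([1111.2,   10.9]), np.float64(79.7), np.float64(31.4), np.float64(-0.5)]
grip [234.01408451 277.35211268] [array([474.6,  29.1]), np.float64(66.6), np.float64(17.7), np.float64(-11.2)]
t 21.75 pos [ 0.4766 -0.1297  0.3629] rpy deg [179.9   -0.   -11.27] w 0.043 F [ 0.6  0.8 -0.2]
turn first (units) [ 0.0006  0.     -0.0037] then shift (units) [-0.201 -0.614  0.252]
```

Emit:
carry_out(
  targets=[
    [[-0.07,-0.2,0],[0,0,-0.003],0.6],
    [[-0.07,-0.2,0],[0,0,0],0.6],
    [[-0.06,-0.22,0],[0,0,0],0.6],
    [[0,0,0.15],[0,0,0],0.6],
    [[0,0,0],[0,0,0],0.6],
  ],
)

```text
clock: 22.38
position: [0.4565, 0.0371, 0.324]
tool_rot: [3.14, 0.003, -0.18]
force: [-0.1, -0.7, -0.0]
grip_width: 0.0514
```

```bash
python3 go.py .456 .0315 .258 -10.6
```

```text
t 22.38 pos [0.4565 0.0371 0.324 ] rpy deg [179.93   0.19 -10.29] w 0.0514 F [-0.1 -0.7 -0. ]
turn first (units) [0.0004 0.001  0.0017] then shift (units) [0.002 0.022 0.264]
```

Emit:
carry_out(
  targets=[
    [[0,0.02,0.1],[0,0,0],0.6],
    [[0,0,0.1],[0,0,0],0.6],
    [[0,0,0.06],[0,0,0],0.6],
    [[0,0,0],[0,0,0],0.6],
  ],
)

```text
clock: 22.88
position: [0.4563, 0.0315, 0.2602]
tool_rot: [3.141, 0.001, -0.181]
force: [-0.6, 0.7, 0.7]
grip_width: 0.0511
```

```bash
python3 go.py .456 .0315 .258 -10.6; python3 - <<'E'
from workcell import imaging
import cv2
f=imaging.grab_frame('wrist'); cv2.imwrite('pics/w2.png',f['pixels'][:,:,::-1])
E
```

```text
t 22.88 pos [0.4563 0.0315 0.2602] rpy deg [ 1.7998e+02  5.0000e-02 -1.0400e+01] w 0.0511 F [-0.6  0.7  0.7]
turn first (units) [0.0001 0.0003 0.0011] then shift (units) [-0.001  0.     0.009]
```

View pics/w2.png

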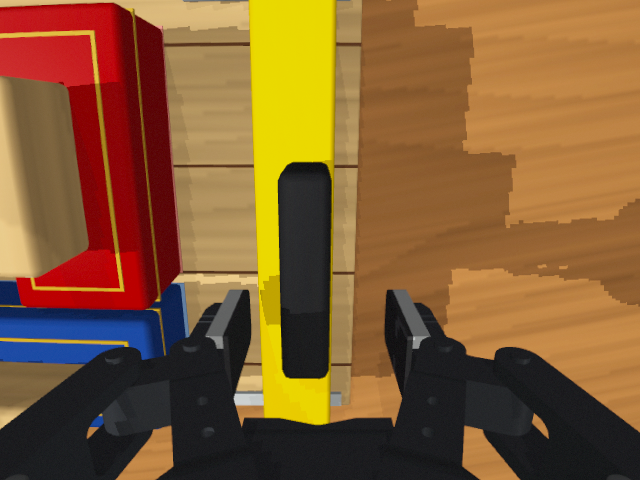

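The wrist view shows the black grip at (305,270) between the open fingers at columns 245 and 390. There is clear deck between the yellow bar and the red box.

Emit:
carry_out(
  targets=[
    [[0,0,0],[0,0,0],0],
    [[0,0,0],[0,0,0],0],
    [[0,0,0],[0,0,0],0],
    [[0,0,0],[0,0,0],0],
  ],
)

```text
clock: 23.42
position: [0.4565, 0.0319, 0.261]
tool_rot: [-3.141, -0.001, -0.181]
force: [-1.5, 1.3, 10.4]
grip_width: 0.0154
```

Emit:
carry_out(
  targets=[
    [[0,-0.03,0],[0,0,0],0],
    [[0,-0.03,0],[0,0,0],0],
    [[0,-0.03,0],[0,0,0],0],
    [[0,-0.03,0],[0,0,0],0],
    [[0,-0.03,0],[0,0,0],0],
    [[0,-0.03,0],[0,0,0],0],
    [[0,-0.02,0],[0,0,0],0],
    [[0,0,0],[0,0,0],0],
  ],
)

```text
clock: 24.42
position: [0.4658, 0.0814, 0.261]
tool_rot: [-3.141, -0.002, -0.181]
force: [0.6, 2.1, 6.4]
grip_width: 0.0159
```

```bash
python3 go.py .4665 .0865 .26 -10.6
```

```text
t 24.43 pos [0.4658 0.0814 0.261 ] rpy deg [-1.7994e+02 -1.0000e-01 -1.0360e+01] w 0.0159 F [0.6 2.1 6.4]
turn first (units) [-0.0003 -0.0006  0.0013] then shift (units) [-0.001 -0.021  0.004]
```

Emit:
carry_out(
  targets=[
    [[0,-0.012,0],[0,0,0],0],
    [[0,-0.012,0],[0,0,0],0],
    [[0,0,0],[0,0,0],0],
  ],
)

```text
clock: 24.8
position: [0.4667, 0.0861, 0.261]
tool_rot: [3.141, -0.001, -0.182]
force: [-0.0, -6.6, 10.9]
grip_width: 0.0152
```

```bash
python3 go.py .4665 .0865 .26 -10.6
```

```text
t 24.8 pos [0.4667 0.0861 0.261 ] rpy deg [ 1.7997e+02 -8.0000e-02 -1.0430e+01] w 0.0152 F [-0.  -6.6 10.9]
turn first (units) [ 0.0002 -0.0004  0.001 ] then shift (units) [-0.001 -0.001  0.004]
```

Emit:
carry_out(
  targets=[
    [[0,-0.008,0],[0,0,0],0],
    [[0,-0.008,0],[0,0,0],0],
    [[0,0,0],[0,0,0],0],
  ],
)

```text
clock: 25.18
position: [0.467, 0.087, 0.261]
tool_rot: [3.137, -0.0, -0.185]
force: [-2.6, -30.8, 21.4]
grip_width: 0.0152
```

```bash
python3 go.py .4665 .0865 .26 -10.6
```

```text
t 25.18 pos [0.467 0.087 0.261] rpy deg [179.72  -0.   -10.6 ] w 0.0152 F [ -2.6 -30.8  21.4]
turn first (units) [0.0016 0.     0.    ] then shift (units) [-0.002  0.002  0.004]
```

The bar has met its hard stop: it has travelled 56 mm and the force has risen to 31 N. I relieve the push, open the fingers slightly, lift and retreat.

Emit:
carry_out(
  targets=[
    [[0,0.015,0],[0,0,0],0],
    [[0,0,0],[0,0,0],0.3],
    [[0,0,0],[0,0,0],0.3],
    [[0,0,0],[0,0,0],0.3],
    [[0,0,-0.1],[0,0,0],0.3],
    [[0,0,-0.2],[0,0,0],0.3],
    [[0,0.1,-0.15],[0,0,0],0.3],
    [[0,0.2,0],[0,0,0],0.3],
  ],
)

```text
clock: 26.18
position: [0.4534, 0.0138, 0.3751]
tool_rot: [-3.14, -0.004, -0.178]
force: [0.3, -0.4, -0.0]
grip_width: 0.0258
```

Emit:
carry_out(
  targets=[
    [[0,0.2,0],[0,0,0],0.3],
    [[0,0.2,0],[0,0,0],0.3],
    [[0,0.2,0],[0,0,0],0.3],
    [[0,0.2,0],[0,0,0],0.3],
    [[0,0,0],[0,0,0],0.3],
  ],
)

```text
clock: 26.8
position: [0.4159, -0.1864, 0.3727]
tool_rot: [3.141, 0.0, -0.186]
force: [0.2, 0.7, -0.6]
grip_width: 0.0255
```

```bash
python3 - <<'E'
from h import *
from workcell import imaging,bot
s=bot.observe(); print(s['clock'],s['position'],s['force'])
f=imaging.grab_frame('top'); cv2.imwrite('pics/t4.png',cv2.resize(f['pixels'][100:370,80:420],None,fx=2,fy=2)[:,:,::-1])
for n,lo,hi in (('blue',(112,100,40),(130,255,255)),('red',(170,120,60),(8,255,255))):
  for b in blobs(mask(f,lo,hi,2),400):
    if b[:,0].mean()<260 and b[:,1].mean()>180: print(n,b.mean(0).round(),[np.round(x,1) for x in rect(plane(f,b,.076))])
h=cv2.cvtColor(f['pixels'],cv2.COLOR_RGB2HSV); m=cv2.inRange(h,(0,0,0),(180,255,60)); m[:,:195]=0;m[:,240:]=0;m[:250]=0;m[300:]=0
for b in blobs(m,60): print('grip',[np.round(x,1) for x in rect(plane(f,b,.114))])
E
```

```text
26.8 [ 0.41592657 -0.18635875  0.37266814] [ 0.15712336  0.69999453 -0.59976683]
blue [173. 297.] [array([436.9, 170.6]), np.float64(116.7), np.float64(55.4), np.float64(79.2)]
blue [159. 240.] [array([568.7, 206. ]), np.float64(118.7), np.float64(56.4), np.float64(79.1)]
red [138. 278.] [array([482.8, 249. ]), np.float64(120.4), np.float64(73.1), np.float64(-11.0)]
red [195. 259.] [array([522.4, 123.2]), np.float64(119.4), np.float64(56.5), np.float64(-10.2)]
grip [array([483.8,  78.8]), np.float64(66.7), np.float64(18.2), np.float64(-10.9)]
```

View pics/t4.png

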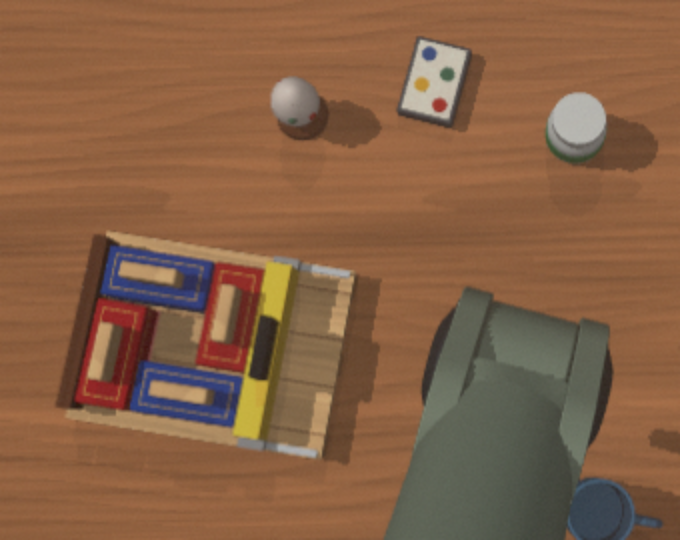

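The view shows the pinwheel intact, the bar against the boxes at crop (265,350), and the egg, tin, jar and mug untouched. The grip measures only about 50.5 mm of travel in the picture, though the arm recorded 56 mm. Backing off while gripping may have dragged the bar back, so I'll push it again from behind with the fingers shut.

Emit:
carry_out(
  targets=[
    [[0,0,0],[0,0,0],0],
    [[0.02,-0.2,0],[0,0,0],0],
    [[0.02,-0.2,0],[0,0,0],0],
    [[0.02,-0.2,0],[0,0,0],0],
    [[0.02,-0.2,0],[0,0,0],0],
    [[0,0,0],[0,0,0],0],
  ],
)

```text
clock: 27.6
position: [0.473, 0.0144, 0.3727]
tool_rot: [-3.14, -0.0, -0.174]
force: [0.0, -1.0, -0.3]
grip_width: 0.0001
```

```bash
python3 go.py .4768 .0356 .262 -10.6
```

```text
t 27.6 pos [0.473  0.0144 0.3727] rpy deg [-179.92   -0.     -9.94] w 0.0001 F [ 0.  -1.  -0.3]
turn first (units) [-0.0004  0.      0.0036] then shift (units) [-0.001 -0.086  0.443]
```

Emit:
carry_out(
  targets=[
    [[0,-0.086,0],[0,0,0.003],0],
    [[0,0,0.2],[0,0,0],0],
    [[0,0,0.2],[0,0,0],0],
    [[0,0,0.042],[0,0,0],0],
    [[0,-0.03,0],[0,0,0],0],
    [[0,0,0],[0,0,0],0],
  ],
)

```text
clock: 28.35
position: [0.4785, 0.0391, 0.2638]
tool_rot: [-3.14, -0.002, -0.189]
force: [0.3, 0.3, -0.7]
grip_width: 0.0003
```

Emit:
carry_out(
  targets=[
    [[0,-0.02,0],[0,0,0],0],
    [[0,0,0],[0,0,0],0],
  ],
)

```text
clock: 28.6
position: [0.479, 0.0436, 0.2629]
tool_rot: [-3.141, -0.001, -0.19]
force: [-0.3, -0.0, -0.0]
grip_width: 0.0002
```

Emit:
carry_out(
  targets=[
    [[0,-0.01,0],[0,0,0],0],
    [[0,0,0],[0,0,0],0],
  ],
)

```text
clock: 28.85
position: [0.4793, 0.0457, 0.2623]
tool_rot: [-3.141, -0.0, -0.19]
force: [0.2, -0.8, 0.1]
grip_width: -0.0001
```

Emit:
carry_out(
  targets=[
    [[0,-0.01,0],[0,0,0],0],
    [[0,0,0],[0,0,0],0],
  ],
)

```text
clock: 29.1
position: [0.4798, 0.0482, 0.2622]
tool_rot: [-3.142, 0.0, -0.19]
force: [0.2, -1.1, -1.0]
grip_width: 0.0001
```

Emit:
carry_out(
  targets=[
    [[0,-0.015,0],[0,0,0],0],
    [[0,0,0],[0,0,0],0],
  ],
)

```text
clock: 29.35
position: [0.4805, 0.0521, 0.2622]
tool_rot: [-3.141, 0.0, -0.19]
force: [0.6, 0.5, -1.9]
grip_width: 0.0002
```

Emit:
carry_out(
  targets=[
    [[0,-0.012,0],[0,0,0],0],
    [[0,0,0],[0,0,0],0],
  ],
)

```text
clock: 29.6
position: [0.4811, 0.055, 0.2622]
tool_rot: [-3.141, -0.0, -0.19]
force: [0.7, 0.6, -0.6]
grip_width: -0.0
```

Emit:
carry_out(
  targets=[
    [[0,-0.012,0],[0,0,0],0],
    [[0,0,0],[0,0,0],0],
  ],
)

```text
clock: 29.85
position: [0.4816, 0.0579, 0.2622]
tool_rot: [-3.141, -0.0, -0.19]
force: [0.7, 0.4, -0.7]
grip_width: 0.0002
```

Emit:
carry_out(
  targets=[
    [[0,-0.012,0],[0,0,0],0],
    [[0,0,0],[0,0,0],0],
  ],
)

```text
clock: 30.1
position: [0.4822, 0.0607, 0.2622]
tool_rot: [3.142, 0.0, -0.19]
force: [1.1, 0.1, 0.3]
grip_width: -0.0
```

Emit:
carry_out(
  targets=[
    [[0,-0.008,0],[0,0,0],0],
    [[0,0,0],[0,0,0],0],
  ],
)

```text
clock: 30.35
position: [0.4824, 0.0613, 0.2622]
tool_rot: [3.14, 0.001, -0.192]
force: [-1.2, -10.3, 4.0]
grip_width: 0.0003
```

Emit:
carry_out(
  targets=[
    [[0,-0.008,0],[0,0,0],0],
    [[0,0,0],[0,0,0],0],
  ],
)

```text
clock: 30.6
position: [0.4825, 0.0619, 0.2621]
tool_rot: [3.138, 0.001, -0.193]
force: [-2.5, -22.0, 7.4]
grip_width: -0.0001
```

Force rises to 22 N at the first touch and the bar does not move, so it is on its stop. The arm and bar geometry agree (grip back face at pallet y of about -116). I back away, lift and hand in.

Emit:
carry_out(
  targets=[
    [[0,0.05,0],[0,0,0],0],
    [[0,0.05,0],[0,0,0],0],
    [[0,0,-0.15],[0,0,0],0],
    [[0,0,-0.2],[0,0,0],0],
    [[0,0.2,-0.05],[0,0,0],0],
    [[0,0.2,0],[0,0,0],0],
    [[0,0.2,0],[0,0,0],0],
    [[0,0.2,0],[0,0,0],0],
  ],
)

```text
clock: 31.6
position: [0.4396, -0.1582, 0.3624]
tool_rot: [-3.141, -0.001, -0.19]
force: [0.8, -1.1, 0.3]
grip_width: 0.0005
```

```bash
python3 - <<'E'
from h import *
from workcell import imaging,bot,job
s=bot.observe(); print(s['clock'],s['position'],s['force'])
f=imaging.grab_frame('top')
for n,lo,hi in (('blue',(112,100,40),(130,255,255)),('red',(170,120,60),(8,255,255))):
  for b in blobs(mask(f,lo,hi,2),400):
    if b[:,0].mean()<260 and b[:,1].mean()>180: print(n,b.mean(0).round(),[np.round(x,1) for x in rect(plane(f,b,.076))])
h=cv2.cvtColor(f['pixels'],cv2.COLOR_RGB2HSV); m=cv2.inRange(h,(0,0,0),(180,255,60)); m[:,:195]=0;m[:,240:]=0;m[:250]=0;m[300:]=0
for b in blobs(m,60): print('grip',[np.round(x,1) for x in rect(plane(f,b,.114))])
print('yellow',[[np.round(x,1) for x in rect(plane(f,b,.08))] for b in blobs(mask(f,(22,120,80),(35,255,255),2))])
E
```

```text
31.6 [ 0.43959697 -0.15822583  0.36238034] [ 0.82321349 -1.11595133  0.3289734 ]
blue [173. 297.] [array([436.9, 170.6]), np.float64(116.6), np.float64(55.2), np.float64(79.4)]
blue [159. 239.] [array([568.8, 205.9]), np.float64(118.7), np.float64(56.4), np.float64(79.1)]
red [138. 278.] [array([482.7, 249.1]), np.float64(120.6), np.float64(73.0), np.float64(-11.4)]
red [195. 259.] [array([522.5, 123.3]), np.float64(119.3), np.float64(56.4), np.float64(-10.4)]
grip [array([483.9,  79.1]), np.float64(66.7), np.float64(18.5), np.float64(-11.0)]
yellow [[array([435.,  90.]), np.float64(100.1), np.float64(36.9), np.float64(-10.8)], [array([546.,  71.]), np.float64(71.7), np.float64(30.2), np.float64(-9.0)]]
```

```bash
python3 -c "
from workcell import job,bot
print(job.job_done(), bot.observe()['clock'])"
```

```text
the job is handed in; nothing more can be done
the job is handed in; nothing more can be done
```

The pallet layer is finished and handed in. Both blue boxes are on footprints a and c, the loose red box is on d, and the clamp bar is pushed to its hard stop. The arm is clear of everything, and it took about 32 s of the 72 s.

- **Boxes:** the last top-view check puts the three boxes I placed about 2–5 mm from their footprint centres, turned less than 2°. The red box that was already on b was not cleanly measured in that check, because the mask took in its side face. A tighter mask shortly before clamping put it within 2 mm, and clamping did not visibly move it.
- **Clamp bar:** the two measurements disagree. The arm recorded 56 mm of travel and met the stop at 31 N. A second push from behind with the fingers shut reached 22 N without moving the bar.
- **Clamp bar, camera:** the picture shows only about 51 mm of travel for the grip. I put that down to the few-millimetre camera offset also seen on the boxes, and possibly to the bar not starting at exactly zero, but I could not confirm it.
- **Bystanders:** the egg, paint tin, jar and mug looked undisturbed in the last pictures, which I judged by eye rather than measured. I never reached for the green box.

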